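# Nest the angle-iron mounting rails into one set

## Task

Three equal angle-iron pump rails make up one set: one lies alone on the short pair of timber bearers, the other two lie side by side on the long pair. Lay these two, one after the other, over the single rail so that all three end up nested in one another, ridge upward, each fully down with its legs flat on the legs below and all their ends flush; set them down gently, do not drop them. Leave the bottom rail where it lies on its bearers, and do not disturb the short offcut, the screwdriver or the oil can.

Things in the scene. Friction and masses are not known exactly. Their poses are not given: they have to be found in the camera images.
- rail_bottom: Bottom rail: dark steel angle, loose, 40 x 40 x 5 mm, 180 mm long, 0.53 kg, ridge up like a roof on the short bearers, two bolt slots in each leg. Origin mid-length, centred, on the plane of the lower leg edges (25 mm above the bench). x along it, y across (outermost corners y = +-28 mm, 3.5 mm up), z up (outer ridge 32, inner ridge 25 mm up). A rail nested on it sits 7 mm higher, the next 14.
- rail_a: One of the two rails to be nested, ridge up on the long bearers; same shape, size, origin and axes as the bottom rail, 0.45 to 0.61 kg. Either end may go either way. Can be gripped across its 57 mm width at mid-length, over the lower edges of both legs; the bearers leave 94 mm of its length free there, with 25 mm of air beneath.
- rail_b: The other rail to be nested, beside rail_a on the long bearers, 108 to 128 mm from it between centres; the same in every way. They may be nested in either order.
- long_bearers: Pair of fixed timber battens lying on the bench, each 30 mm wide, 260 mm long and 25 mm high, 124 mm apart between centres. Origin: middle of the pair, on the bench. y along the battens, x across them (along the rails).
- short_bearers: The same, with battens 120 mm long; it carries the bottom rail at its middle.
- offcut: Bystander: short offcut of the same angle, 85 mm long, lying ridge up on the bench. Origin mid-length on the bench, x along it.
- screwdriver: Bystander: screwdriver with an orange handle, about 200 mm long, lying on the bench along its x.
- oil_can: Bystander: copper oil can, 64 mm across, with a thin spout up to 135 mm high, standing on the bench. Origin under its centre.

How it is judged:
At the end, for the whole second after the job is handed in: Both rails nested over the bottom one: 7 and 14 mm above it (within 2.5 mm), within 3 mm sideways, parallel within 0.05 rad, not tilted, ends flush within 8 mm; the bottom rail upright within 20 mm of where it was; all three released and at rest (x of rail_a in the frame of rail_bottom between -0.008 and 0.008 m and y of rail_a in the frame of rail_bottom between -0.003 and 0.003 m and angle between the x axis of each of rail_a, rail_b and the x axis of rail_bottom, either way round below 0.05 rad and angle between the z axis of each of rail_a, rail_b and the z axis of rail_bottom, either way round below 0.08 rad and angle between each of rail_a, rail_b's own z axis and vertical below 0.08 rad and x of rail_b in the frame of rail_bottom between -0.008 and 0.008 m and y of rail_b in the frame of rail_bottom between -0.003 and 0.003 m and ((z of rail_a in the frame of rail_bottom between 0.0046 and 0.0096 m and z of rail_b in the frame of rail_bottom between 0.0116 and 0.0166 m) or (z of rail_b in the frame of rail_bottom between 0.0046 and 0.0096 m and z of rail_a in the frame of rail_bottom between 0.0116 and 0.0166 m)) and distance of rail_bottom from where it was at the start of the episode below 0.02 m and angle between rail_bottom's own z axis and vertical below 0.05 rad and linear speed of each of rail_a, rail_b, rail_bottom below 0.02 m/s and contact force between each of rail_a, rail_b, rail_bottom and the fingers below 0.1 N); the robot touches nothing.
It fails at once if a rail is dropped (falls faster than 0.55 m/s with no finger on it: a free fall of about 15 mm) ((linear speed of rail_a above 0.55 m/s and not (contact force between rail_a and the fingers above 0.1 N)) or (linear speed of rail_b above 0.55 m/s and not (contact force between rail_b and the fingers above 0.1 N))).
It fails at once if a held rail is slammed or forced down on another (over 80 N between them) ((contact force between rail_a and the fingers above 0.1 N and (contact force between rail_a and rail_bottom above 80 N or contact force between rail_a and rail_b above 80 N)) or (contact force between rail_b and the fingers above 0.1 N and (contact force between rail_b and rail_bottom above 80 N or contact force between rail_b and rail_a above 80 N))).
It fails at once if the offcut, the screwdriver or the oil can is moved by more than 15 mm (distance of any of offcut, screwdriver, oil_can from where it was at the start of the episode above 0.015 m).
It also fails if it takes over 58 s, if anything falls off the work surface, if the arm or the gripper's body presses on something with over 40 N, if the wrist force passes 120 N, or if a joint passes its speed limit or range.

## Robot

A 7-joint arm with a two-finger parallel gripper is mounted at the origin on the work surface. World frame = base frame: x ahead of the robot, y to its left, z up, the work surface at z = 0. Lengths are in m, angles in rad, forces in N, time in s.
With the tool pointing down it reaches from about 0.425 to 0.925 m from the base axis. Payload 6.8 kg.
Tool frame: the origin (TCP) lies at the very end of the fingers, on their centre line; the grasp point (between the pads) lies 19 mm behind it; z points along the fingers, y is the line along which they close (so a half turn about z gives the same grasp; the last joint's range is limited). The gripper opens to 85 mm and grips with 20 to 120 N. Pads are 22 mm wide; open, the fingers measure 114 mm over their backs; the gripper's body (76 mm by 85 mm) begins 54 mm behind the grasp point. The pads swing forward as they close: fully open they stand 13 mm farther back than shut.
Start: joints at [1.033, 0.477, 0.022, 1.555, -0.011, 1.109, -0.083], TCP at [0.281, -0.614, 0.231] pointing down, gripper open.
Joint ranges: [-2.96, 2.96], [-0.34, 2.1], [-1.41, 1.46], [0.24, 2.44], [-1.37, 4.51], [0.17, 1.92], [-2.96, 2.96]. Speed limits (rad/s): [2.39, 2.39, 3.14, 3.14, 3.14, 3.14, 3.14].

## Interface

Orientations are given as a rotation vector (axis times angle).
In Python, from bench import monitor, optics, r gives the robot as it stands.
- The arm moves only by the shell command python3 -m crank 'ROWS' [OPENING] [FORCE]. ROWS is JSON, a list of rows, each a list of 2 entries, a list of its own where there are three numbers: the shift along the tool's x, y, z in cm, then the turn, a rotation vector about the tool's x, y, z in rad. A call has 1 to 5 rows; each row shifts and turns the commanded pose from where the row before left it, along the tool's axes as they then stand; what a row does not reach is not made up. A row lasts 1/10 s, in which the tool goes at most 50 mm and 8.59 degrees, less where a joint would pass 70% of its speed; a pose out of reach is approached as far as the arm can. A call is refused whole if a number of a shift passes 5 or a number of a turn 0.15, either way. A call with a gripper value outside its range is refused whole. OPENING is the finger opening in cm, from 0 to 8.54, set as the call begins (- or left out, the last holds). The fingers move at their own pace and stop on an object; FORCE is the grip in N (left out, the last holds). Time passes only in rows, so rows that do not move let the fingers close. It gives the time, the measured TCP pose, the force, the opening and the grip force at its end, in the units of the state.
- monitor.get_obs(): the state, without advancing time (a new reading comes with each control period).
- optics.grab_frame(name): name is "scene" or "top" or "wrist"; returns (picture, depth): 480x640x3 uint8, red, green, blue; 480x640 float32, m along the optical axis (not along the pixel's ray), 0 where there is no reading.
- optics.camera_model(name): a dict with "vertical_fov" (degrees; the focal length in pixels is half the picture's height over the tangent of half this angle, whatever the lens; pixels are square), "cx", "cy" (the principal point, pixels), "D" ([k1, k2, p1, p2, k3] as OpenCV has them; the pictures are not rectified), "R" (3x3) and "t" (3): a world point X has camera coordinates R X + t; the wrist camera has in their place "hand_eye" (4x4, takes a point from camera to tool coordinates, whose origin is the TCP and whose axes are the flange's). Camera axes: x right, y down, z forward; pixel columns grow to the right and rows downward; lengths in m; the calibration is good to about 2 mm. A picture is of the moment at which its call begins: read the wrist's pose just before it. camera_model takes no time and is no camera call.
- r.hand_in(): hands the job in; it is judged then, once.
The state is a dict: "clock": time; "joints": joint angles; "qvel": joint speeds; "tau": joint torques, N m; "tcp_pos": TCP position; "orientation": TCP orientation; "contact_force": force on the tool from outside, world axes, zero at the start; "moment": the same for the moment, N m; "grip_width": finger opening in m; "gripper_force": force on a finger pad.
Only numpy, scipy, OpenCV 4.12 (cv2) and the standard library are available. Lean on these libraries where they do the work, as an engineer would, in place of code of your own. Each camera call takes 0.05 s, during which the arm holds its last target. There are 200 camera calls.

## Working session

There is one attempt and no reset: what is moved stays moved. The work goes in short steps, Python scripts to look and compute and a shell command to move; the robot and the scene stay as the last step left them, time stands still between calls to the robot, and variables do not carry over. Pictures are saved under pics/ and viewed, at most 10 in all, crops included, and the job is handed in when it is done.

```bash
ls; mkdir -p pics; python3 - <<'E'
from bench import monitor, optics, r
import cv2,numpy as np
o=monitor.get_obs();print(o)
for n in("top","scene"):
    m=optics.camera_model(n);print(n,m)
    p,d=optics.grab_frame(n);cv2.imwrite(f"pics/{n}0.png",p[:,:,::-1]);np.savez(f"/tmp/{n}0.npz",p=p,d=d)
print(optics.camera_model("wrist"))
E
```

```text
pics
{'clock': 0.0, 'joints': array([ 1.03289582,  0.47779804,  0.02233521,  1.55645363, -0.01148775,
        1.1092885 , -0.08309711]), 'qvel': array([ 3.65826643e-05,  1.90519069e-03,  6.43713835e-04, -7.33191593e-05,
        5.75697570e-04, -2.43878961e-05, -5.62359458e-04]), 'tau': array([-1.75376795e-04, -5.96443856e+01,  1.60773341e+00, -2.81190741e+01,
        1.24327347e-02,  9.27876681e-03, -6.50831922e-07]), 'tcp_pos': array([ 0.28100535, -0.61307808,  0.23032609]), 'orientation': array([-3.06761611e+00, -6.69625305e-01,  8.28229922e-04]), 'contact_force': array([ 0.25482439, -0.35397691, -0.17430382]), 'moment': array([-0.01067596,  0.05774796, -0.03045864]), 'gripper_force': 0.0, 'grip_width': 0.08576375608366561}
top {'vertical_fov': 57.33934496873806, 'cx': 316.83113036112354, 'cy': 233.39904605925594, 'D': array([-0.00777673,  0.        ,  0.        ,  0.        ,  0.        ]), 'R': array([[ 2.98700665e-03, -9.99774865e-01, -2.10070565e-02],
       [-9.82517367e-01,  9.76283838e-04, -1.86168393e-01],
       [ 1.86146989e-01,  2.11958841e-02, -9.82293252e-01]]), 't': a
[... 238 characters left out ...]
,  0.58811033, -0.01651025],
       [ 0.38924983, -0.55581352, -0.73454469],
       [-0.44116994,  0.58753517, -0.67835943]]), 't': array([-0.506805  , -0.21466645,  1.51864453])}
{'vertical_fov': 65.40010325444135, 'cx': 316.25637064628177, 'cy': 236.95358905254415, 'D': array([-0.05853528,  0.        ,  0.        ,  0.        ,  0.        ]), 'hand_eye': array([[-8.56666024e-04, -9.52801026e-01, -3.03594254e-01,
         7.91013879e-02],
       [ 9.99999633e-01, -8.23438987e-04, -2.37462328e-04,
        -7.23456355e-04],
       [-2.37369949e-05, -3.03594346e-01,  9.52801381e-01,
        -1.42450360e-01],
       [ 0.00000000e+00,  0.00000000e+00,  0.00000000e+00,
         1.00000000e+00]])}
```

View pics/top0.png

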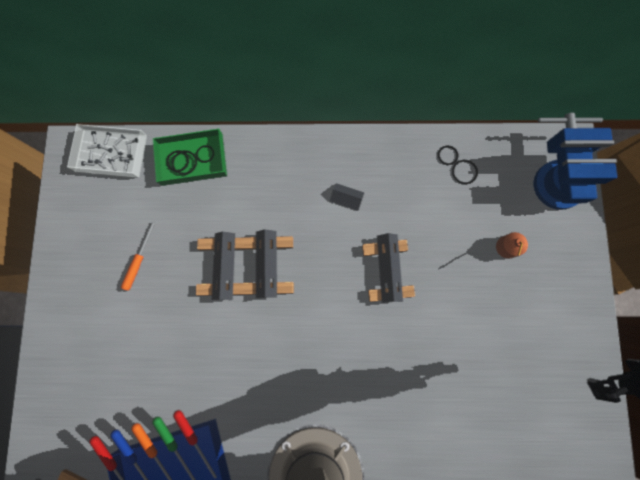

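The top view shows the rail pair at about (224,266) and (266,264), and the single rail at (390,268). The offcut is at (347,197), the screwdriver at (138,258) and the oil can at (512,245).

```bash
cat > h.py <<'E'
import numpy as np,cv2
from scipy.spatial.transform import Rotation as Ro
def cloud(d,m):
    f=240/np.tan(np.radians(m["vertical_fov"])/2);K=np.array([[f,0,m["cx"]],[0,f,m["cy"]],[0,0,1]])
    v,u=np.mgrid[:480,:640]
    n=cv2.undistortPoints(np.stack([u,v],-1).reshape(-1,1,2).astype(np.float32),K,m["D"]).reshape(480,640,2)
    return np.dstack([n*d[...,None],d])
def world_fixed(d,m): return (cloud(d,m)-m["t"])@m["R"]
def world_wrist(d,m,o):
    H=m["hand_eye"];P=cloud(d,m)@H[:3,:3].T+H[:3,3]
    return P@Ro.from_rotvec(o["orientation"]).as_matrix().T+o["tcp_pos"]
def fit(W,p,d,lo=.03,hi=.12,minA=60,base=0.):
    """steel (grey, dark) blobs above the bench: box from the outline of their points"""
    s=p.max(2).astype(int)-p.min(2)
    k=((W[...,2]>lo)&(W[...,2]<hi)&(s<40)&(p.max(2)<140)&(d>0)).astype(np.uint8)
    n,L,st,_=cv2.connectedComponentsWithStats(k)
    out=[]
    for i in range(1,n):
        if st[i,4]<minA: continue
        P=W[L==i]; (c,sz,_),b=cv2.minAreaRect(P[:,:2].astype(np.float32)),None
        b=cv2.boxPoints(cv2.minAreaRect(P[:,:2].astype(np.float32)))
        e=[b[1]-b[0],b[2]-b[1]];e=max(e,key=np.linalg.norm)
        out.append((np.round(c,4),np.round(sorted(sz),4),round(float(np.degrees(np.arctan2(e[1],e[0]))%180),2),np.round(np.percentile(P[:,2],[2,50,99]),4),[round(float(x),1) for x in _c(L==i)]))
    return out
def _c(m): v,u=np.nonzero(m);return u.mean(),v.mean()
E
python3 - <<'E'
from h import *
from bench import optics
for n in("top","scene"):
    z=np.load(f"/tmp/{n}0.npz");W=world_fixed(z["d"],optics.camera_model(n))
    print(n,"bench z",np.median(W[300:330,300:340,2]) if n=="top" else "")
    for x in fit(W,z["p"],z["d"],.012):print(*x)
    if n=="top":
        for uv in((512,245),(138,258),(347,197)):print(uv,W[uv[1],uv[0]])
E
```

```text
top bench z -0.0013819413981044112
[1.2758 0.0083] [0.0154 1.943 ] 89.9 [0.0139 0.0605 0.1142] [303.6, 10.5]
[ 0.9191 -0.6409] [0.0421 0.0879] 75.93 [0.0874 0.0945 0.1031] [559.9, 119.9]
[ 0.9161 -0.7259] [0.014  0.0702] 90.11 [0.088  0.0929 0.0982] [588.7, 119.1]
[0.9206 0.5992] [0.0124 0.1808] 82.97 [0.0127 0.0265 0.0428] [106.9, 129.0]
[0.9037 0.3716] [0.0072 0.1758] 98.73 [0.0124 0.0232 0.0386] [186.2, 136.2]
[ 0.7717 -0.6741] [0.1297 0.1683] 173.31 [0.0147 0.0746 0.1185] [558.1, 176.0]
[0.8278 0.3791] [0.0699 0.0703] 135.01 [0.0122 0.0149 0.0194] [182.9, 162.2]
[0.7775 0.3498] [0.0041 0.1859] 98.34 [0.0124 0.0236 0.0367] [192.1, 178.0]
[ 0.7276 -0.0841] [0.042  0.0845] 71.94 [0.0122 0.0209 0.0321] [346.5, 195.5]
[0.535  0.1397] [0.0719 0.1803] 2.92 [0.0227 0.0409 0.0575] [265.5, 264.0]
[0.5301 0.2541] [0.069  0.1804] 1.05 [0.0232 0.041  0.0567] [222.6, 266.0]
[ 0.5245 -0.1944] [0.067  0.1807] 1.36 [0.0221 0.0402 0.057 ] [388.9, 267.9]
[ 0.5785 -0.5066] [0.0315 0.0634] 21.87 [0.013  0.0371 0.0588] [503.9, 247.0]
[0.1125 0.2645] [0.0444 0.0942] 56.64 [0.0134 0.0444 0.0709] [211.4,
[... 1378 characters left out ...]
43.3, 93.8]
[-0.2174  0.3764] [0.0682 0.0687] 148.76 [0.0126 0.0285 0.042 ] [182.2, 92.4]
[0.0188 0.3799] [0.1154 0.2319] 111.31 [0.0191 0.0485 0.1014] [230.0, 101.6]
[0.009  0.0184] [0.1565 0.1905] 59.7 [0.0127 0.059  0.1186] [150.7, 154.9]
[0.5293 0.2489] [0.0673 0.1824] 2.19 [0.0262 0.042  0.0562] [335.4, 178.2]
[0.5363 0.1402] [0.0787 0.1804] 179.96 [0.0247 0.0417 0.0565] [312.7, 200.5]
[0.8286 0.3752] [0.07   0.0709] 136.04 [0.0122 0.0154 0.0201] [458.2, 197.1]
[ 0.5254 -0.192 ] [0.0675 0.1834] 2.38 [0.0253 0.0419 0.0561] [222.6, 273.9]
[1.2742 0.0566] [0.0017 0.6228] 90.0 [0.0142 0.0685 0.1193] [602.3, 385.4]
[ 0.7302 -0.0864] [0.0412 0.0867] 70.01 [0.0124 0.021  0.0325] [327.3, 287.8]
```

View pics/scene0.png

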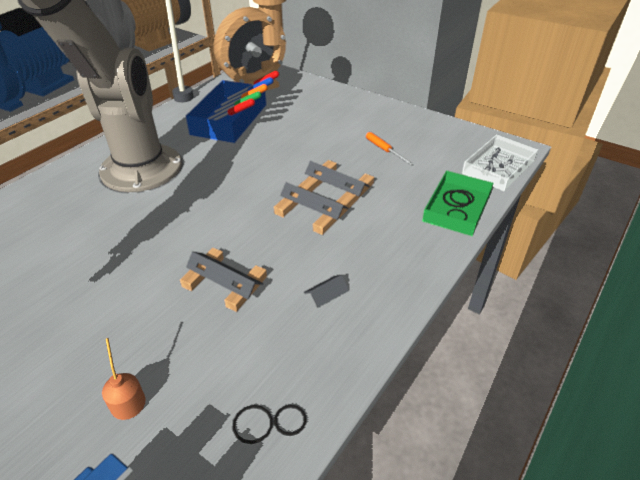

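The scene view shows the same layout: bottom rail at about (222,274), the pair at (313,200) and (335,178). The blob sizes and the 57 mm ridge height match the rail dimensions given. I'll move over the bottom rail and look with the wrist camera.

```bash
python3 -m crank '[[[4,-2.8,0],[0,0,0.15]],[[3.5,-3.4,0],[0,0,0.15]],[[3,-3.9,0],[0,0,0.13]],[[2.4,-4.2,0],[0,0,0]],[[2.4,-4.2,0],[0,0,0]]]' && python3 -m crank '[[[2.4,-4.2,0],[0,0,0]],[[2.4,-4.2,0],[0,0,0]],[[2.4,-4.2,0],[0,0,0]],[[2.4,-4.2,0],[0,0,0]],[[0,0,0],[0,0,0]]]' 5.7
cat > look.py <<'E'
import sys
from h import *
from bench import monitor,optics
o=monitor.get_obs();p,d=optics.grab_frame("wrist");n=sys.argv[1]
cv2.imwrite(f"pics/{n}.png",p[:,:,::-1]);np.savez(f"/tmp/{n}.npz",p=p,d=d,o=o["orientation"],t=o["tcp_pos"])
print(o["clock"],o["tcp_pos"],o["orientation"],o["contact_force"],o["grip_width"])
T=Ro.from_rotvec(o["orientation"]).as_matrix();print("tool x yaw deg",np.degrees(np.arctan2(T[1,0],T[0,0])),"z",T[:,2])
W=world_wrist(d,optics.camera_model("wrist"),o)
for x in fit(W,p,d,.027,.09,2000):print(*x)
E
python3 look.py w1
```

```text
clock: 0.6
tcp_pos: [0.4035, -0.4005, 0.231]
orientation: [-3.141, 0.0, 0.001]
contact_force: [1.2, -0.6, -0.3]
grip_width: 0.0852
gripper_force: 0.0
clock: 1.1
tcp_pos: [0.5027, -0.2265, 0.2311]
orientation: [-3.138, -0.018, -0.002]
contact_force: [-0.4, -0.2, -0.3]
grip_width: 0.0573
gripper_force: 0.0
1.1 [ 0.5027033  -0.22653683  0.23114315] [-3.13794301e+00 -1.79980511e-02 -2.41811815e-03] [-0.40572564 -0.23323924 -0.33094452] 0.057294422083887346
tool x yaw deg 0.6570859743564946 z [ 0.00152052  0.00360587 -0.99999234]
[ 0.525  -0.1952] [0.057  0.1801] 3.02 [0.0288 0.0436 0.0565] [284.5, 174.4]
```

View pics/w1.png

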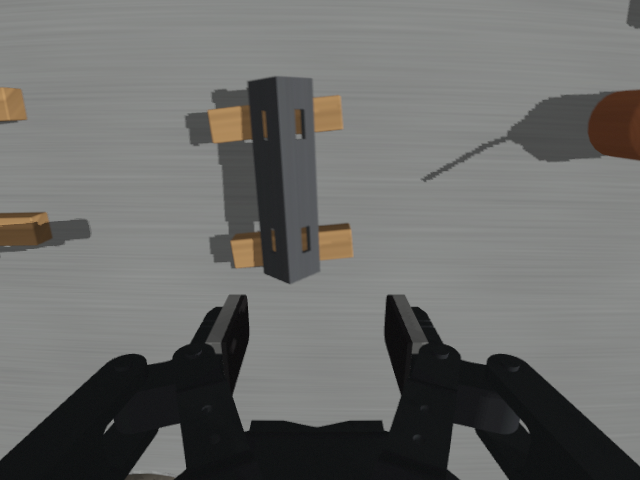

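The bottom rail is clear at (285,175): centre (0.525, -0.195), yaw 3.0°, and a 57×180 mm outline that matches. The finger tips show at about (240,297) and (392,297). Next I'll look at the pair.

```bash
python3 -m crank '[[[0.2,-4.9,0],[0,0,0]],[[0.2,-4.9,0],[0,0,0]],[[0.2,-4.9,0],[0,0,0]],[[0.2,-4.9,0],[0,0,0]],[[0.2,-4.9,0],[0,0,0]]]' 8.5 && python3 -m crank '[[[0,-4.9,0],[0,0,0]],[[0,-4.9,0],[0,0,0]],[[0,-4.9,0],[0,0,0]],[[0,0,0],[0,0,0]]]'
python3 look.py w2
python3 - <<'E'
from h import *
from bench import optics
m=optics.camera_model("wrist");H=m["hand_eye"]
for n in("w1","w2"):
    z=np.load(f"/tmp/{n}.npz");P=cloud(z["d"],m)@H[:3,:3].T+H[:3,3]
    k=(abs(P[...,0])<.014)&(abs(P[...,1])<.07)&(P[...,2]>-.045)&(P[...,2]<.03)&(z["d"]>0)
    for s in(-1,1):
        Q=P[k&(P[...,1]*s>0)]
        print(n,s,len(Q),np.round(np.percentile(Q,[1,50,99],axis=0),4).tolist() if len(Q) else "")
E
```

```text
clock: 1.65
tcp_pos: [0.5086, 0.0106, 0.2312]
orientation: [3.141, -0.004, -0.0]
contact_force: [1.1, -0.0, -0.5]
grip_width: 0.085
gripper_force: 0.0
clock: 2.05
tcp_pos: [0.5081, 0.1643, 0.2314]
orientation: [-3.138, -0.014, -0.0]
contact_force: [0.4, -0.2, 0.7]
grip_width: 0.0847
gripper_force: 0.0
2.05 [0.5080998  0.16432576 0.23143392] [-3.13788259e+00 -1.39618918e-02 -8.89402288e-05] [ 0.36239018 -0.1976308   0.71780581] 0.0847139157504445
tool x yaw deg 0.5098598136512819 z [ 4.03173496e-05  3.67921104e-03 -9.99993231e-01]
[0.535  0.1349] [0.0569 0.1808] 1.68 [0.0287 0.0435 0.0565] [350.3, 169.6]
[0.5293 0.2507] [0.0575 0.1804] 179.88 [0.0288 0.0436 0.0566] [225.8, 175.3]
w1 -1 3013 [[-0.0095, -0.043, -0.0443], [0.008, -0.0307, -0.029], [0.0128, -0.0294, -0.0057]]
w1 1 3054 [[-0.0094, 0.0269, -0.0444], [0.0079, 0.0283, -0.029], [0.0127, 0.0405, -0.006]]
w2 -1 3055 [[-0.0096, -0.0571, -0.0448], [0.0077, -0.044, -0.0323], [0.0125, -0.0433, -0.0138]]
w2 1 3028 [[-0.0097, 0.0408, -0.0447], [0.0076, 0.0415, -0.0328], [0.0125, 0.0546, -0.0139]]
```

View pics/w2.png

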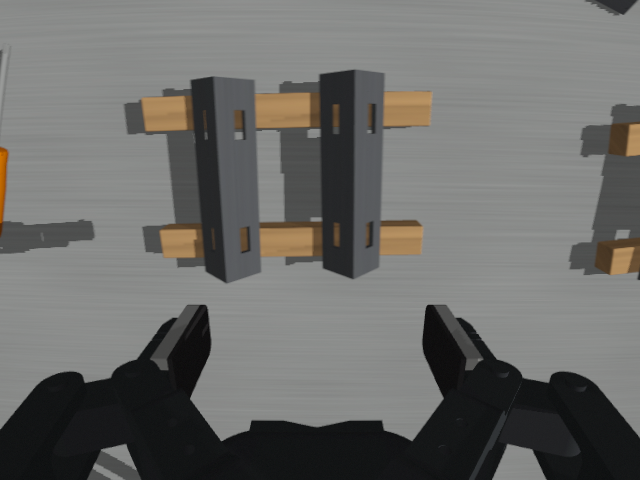

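The pair is at (0.535, 0.135) yaw 1.7° and (0.529, 0.251) yaw -0.1°, 116 mm apart, which is consistent. The fingers show a camera bias of about (+1.6, +1.2) mm. I'm descending on the nearer rail.

```bash
python3 -m crank '[[[2.5,3.1,0],[0,0,-0.02]],[[0,0,4.9],[0,0,0]],[[0,0,4.9],[0,0,0]],[[0,0,3.5],[0,0,0]],[[0,0,0],[0,0,0]]]' 8.5 40; python3 look.py w3
```

```text
clock: 2.6
tcp_pos: [0.5306, 0.1222, 0.0936]
orientation: [3.137, 0.026, -0.015]
contact_force: [0.2, -0.9, 0.9]
grip_width: 0.0853
gripper_force: 0.0
2.6 [0.53055391 0.12215114 0.09361193] [ 3.13731597  0.02613292 -0.0150677 ] [ 0.17719822 -0.94526211  0.87844907] 0.08526770763867651
tool x yaw deg 0.9533731990630623 z [-0.00957013 -0.00421146 -0.99994534]
[0.5343 0.1353] [0.0569 0.1815] 1.69 [0.0288 0.0441 0.0565] [295.2, 230.4]
[0.5294 0.2503] [0.0579 0.1801] 179.72 [0.0289 0.0446 0.0565] [99.2, 223.8]
```

```bash
python3 -m crank '[[[0,0,0],[0,0,0]],[[0,0,0],[0,0,0]]]';python3 -m crank '[[[0,0,0],[0,0,0]],[[0,0,0],[0,0,0]]]'; python3 look.py w4
```

```text
clock: 2.85
tcp_pos: [0.5358, 0.1262, 0.1006]
orientation: [-3.141, -0.03, -0.006]
contact_force: [0.6, -0.1, 0.9]
grip_width: 0.0852
gripper_force: 0.0
clock: 3.05
tcp_pos: [0.5348, 0.1265, 0.0996]
orientation: [-3.141, -0.031, -0.004]
contact_force: [0.2, -0.3, -1.0]
grip_width: 0.085
gripper_force: 0.0
3.05 [0.53484839 0.1265416  0.09963158] [-3.14097555 -0.03108273 -0.00360673] [ 0.16384061 -0.27331683 -1.00319605] 0.08503634853358516
tool x yaw deg 1.133918957760273 z [ 2.29177376e-03  4.83944827e-04 -9.99997257e-01]
[0.5345 0.1353] [0.057  0.1807] 1.65 [0.0289 0.044  0.0565] [303.6, 237.5]
[0.5295 0.2503] [0.0582 0.1798] 180.0 [0.0289 0.0446 0.0566] [113.2, 225.9]
```

```bash
python3 -m crank '[[[-0.17,-0.76,0],[0,0,-0.01]],[[0,0,2.5],[0,0,0]],[[0,0,2.5],[0,0,0]],[[0,0,2],[0,0,0]],[[0,0,0.8],[0,0,0]]]'; python3 -m crank '[[[0,0,0],[0,0,0]],[[0,0,0],[0,0,0]],[[0,0,0],[0,0,0]]]'; python3 look.py w5
```

```text
clock: 3.6
tcp_pos: [0.5309, 0.1343, 0.0186]
orientation: [3.141, 0.048, -0.004]
contact_force: [-0.7, 0.9, -0.0]
grip_width: 0.0847
gripper_force: 0.0
clock: 3.9
tcp_pos: [0.533, 0.1343, 0.0214]
orientation: [-3.141, -0.047, -0.003]
contact_force: [0.3, 0.7, -0.3]
grip_width: 0.0849
gripper_force: 0.0
3.9 [0.53304023 0.13429933 0.02138672] [-3.14065106e+00 -4.68283614e-02 -2.95114268e-03] [ 0.29172904  0.6805897  -0.34783652] 0.08494958387350134
tool x yaw deg 1.7084488524859163 z [ 1.87008673e-03  6.19063955e-04 -9.99998060e-01]
[0.553  0.1359] [0.057 0.144] 1.69 [0.0289 0.0445 0.0565] [317.0, 239.8]
[0.5275 0.2126] [0.0758 0.1787] 172.42 [0.0289 0.0437 0.0895] [74.7, 294.6]
[0.5364 0.0795] [0.0275 0.0382] 93.24 [0.0392 0.0823 0.0898] [498.4, 382.2]
```

View pics/w5.png

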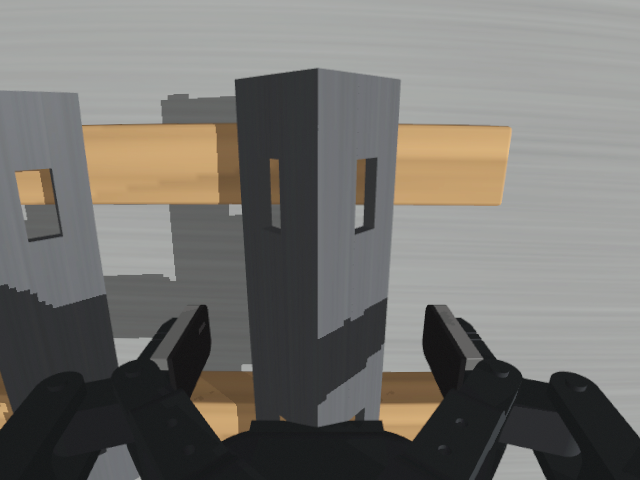

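The rail is centred between the fingers (ridge at column 318, pads at 208 and 425). I'll go down another 4.5 mm and close.

```bash
python3 -m crank '[[[0,0,0.45],[0,0,0]],[[0,0,0],[0,0,0]],[[0,0,0],[0,0,0]]]'; python3 -m crank '[[[0,0,0],[0,0,0]],[[0,0,0],[0,0,0]],[[0,0,0],[0,0,0]],[[0,0,0],[0,0,0]],[[0,0,0],[0,0,0]]]' 5 40;  python3 -m crank '[[[0,0,-0.5],[0,0,0]],[[0,0,-0.5],[0,0,0]],[[0,0,-1],[0,0,0]],[[0,0,0],[0,0,0]],[[0,0,0],[0,0,0]]]'; python3 look.py w6
```

```text
clock: 4.25
tcp_pos: [0.5322, 0.1338, 0.0158]
orientation: [3.141, 0.047, -0.0]
contact_force: [0.2, -0.4, -0.4]
grip_width: 0.0853
gripper_force: 0.0
clock: 4.75
tcp_pos: [0.5323, 0.134, 0.0164]
orientation: [3.141, 0.047, 0.0]
contact_force: [-1.3, -0.7, 6.0]
grip_width: 0.0535
gripper_force: 40.7
clock: 5.25
tcp_pos: [0.5325, 0.1339, 0.0362]
orientation: [-3.141, -0.047, -0.001]
contact_force: [1.0, 1.2, -4.5]
grip_width: 0.0536
gripper_force: 43.1
5.25 [0.53246852 0.13390657 0.03618415] [-3.14107758e+00 -4.65218749e-02 -1.22364470e-03] [ 1.03572414  1.19399944 -4.5358752 ] 0.05357776610093274
tool x yaw deg 1.6970651377953516 z [ 7.76430557e-04  1.81858626e-04 -9.99999682e-01]
[0.5506 0.1856] [0.1539 0.2129] 99.35 [0.0303 0.0561 0.088 ] [230.0, 249.4]
```

View pics/w6.png

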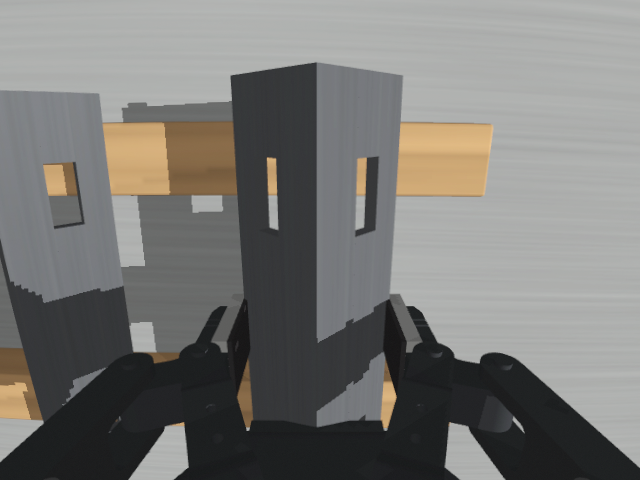

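The rail has come up with the gripper, with pads at columns 245 and 390. I'll check the height and tilt of the rail in the grip.

```bash
cat > held.py <<'E'
import sys
from h import *
from bench import optics
m=optics.camera_model("wrist");H=m["hand_eye"]
for n in sys.argv[1:]:
    z=np.load(f"/tmp/{n}.npz");P=cloud(z["d"],m)@H[:3,:3].T+H[:3,3]
    # ridge: nearest point per 5 mm slice along tool x
    k=(z["d"]>0)&(abs(P[...,1])<.02)&(P[...,2]>-.05)&(P[...,2]<.02);Q=P[k]
    R=[];
    for x in np.arange(.03,.09,.005):
        S=Q[abs(Q[:,0]-x)<.0025]
        if len(S)>20: R.append(S[np.argmin(S[:,2])])
    R=np.array(R);print(n,"ridge z at x=0,slope:",np.polyfit(R[:,0],R[:,2],1)[::-1],"y",np.polyfit(R[:,0],R[:,1],1)[::-1],"xmax",np.percentile(P[k&(P[...,2]<.01)][:,0],99.8))
    for s in(-1,1):
        L=Q[(Q[:,1]*s>.005)&(Q[:,0]>.03)&(Q[:,0]<.09)]
        print("  leg slope dz/d|y|",np.polyfit(L[:,1]*s,L[:,2],1)[0])
E
python3 held.py w5 w6
```

```text
w5 ridge z at x=0,slope: [-0.03589681 -0.00336215] y [-0.00129926  0.01178408] xmax 0.09169812352672498
  leg slope dz/d|y| 1.2890554012711835
  leg slope dz/d|y| 1.2200913170968655
w6 ridge z at x=0,slope: [-0.04014416 -0.01309734] y [-0.00123883  0.00094476] xmax 0.09244588982248608
  leg slope dz/d|y| 1.3926938628692784
  leg slope dz/d|y| 1.424330589681122
```

```bash
python3 -m crank '[[[0,0,-2.5],[0,0,0]],[[0,0,-3],[0,0,0]],[[0,1,-2],[0,0,0]],[[0,2,-1],[0,0,0]],[[-0.2,3,0],[0,0,0]]]'; python3 -m crank '[[[-0.2,3,0],[0,0,0]],[[-0.2,3,0],[0,0,0]],[[-0.2,3,0],[0,0,0]],[[-0.2,3,0],[0,0,0]],[[-0.2,3,0],[0,0,0]]]';python3 -m crank '[[[-0.2,3,0],[0,0,0]],[[-0.2,3,0],[0,0,0]],[[-0.2,3,0],[0,0,0]],[[-0.2,2,0],[0,0,0]],[[-0.2,1,0],[0,0,-0.023]]]'; python3 -m crank '[[[0,0,0],[0,0,0]],[[0,0,0],[0,0,0]],[[0,0,0],[0,0,0]],[[0,0,0],[0,0,0]]]'; python3 look.py w7;python3 held.py w7
```

```text
clock: 5.8
tcp_pos: [0.5332, 0.0756, 0.1225]
orientation: [-3.139, -0.052, -0.006]
contact_force: [0.6, -1.1, -5.0]
grip_width: 0.0536
gripper_force: 44.5
clock: 6.3
tcp_pos: [0.5258, -0.0775, 0.1204]
orientation: [-3.141, -0.047, 0.001]
contact_force: [0.1, -0.8, -5.2]
grip_width: 0.0535
gripper_force: 44.5
clock: 6.8
tcp_pos: [0.5191, -0.1993, 0.1203]
orientation: [3.14, 0.078, -0.002]
contact_force: [-0.0, -0.2, -5.2]
grip_width: 0.0535
gripper_force: 44.5
clock: 7.2
tcp_pos: [0.5203, -0.1954, 0.1208]
orientation: [-3.14, -0.085, 0.0]
contact_force: [0.7, -0.5, -4.6]
grip_width: 0.0536
gripper_force: 44.5
7.2 [ 0.52028233 -0.19535649  0.12076488] [-3.13999323e+00 -8.53309661e-02  1.41692660e-05] [ 0.73198919 -0.46126975 -4.61419376] 0.05362501695631126
tool x yaw deg 3.1133195467188317 z [-2.09761610e-05  4.39775555e-04 -9.99999903e-01]
w7 ridge z at x=0,slope: [-0.04069785 -0.00342219] y [-0.00155947  0.0036458 ] xmax 0.09250039179391634
  leg slope dz/d|y| 1.1178031010470988
  leg slope dz/d|y| 1.0974190344616614
```

```bash
python3 -m crank '[[[0.21,0.11,0],[0,0,0]],[[0,0,2],[0,0,0]],[[0,0,2],[0,0,0]],[[0,0,1.5],[0,0,0]],[[0,0,1],[0,0,0]]]'; python3 -m crank '[[[0,0,0],[0,0,0]],[[0,0,0],[0,0,0]],[[0,0,0],[0,0,0]],[[0,0,0],[0,0,0]]]'; python3 - <<'E'
from h import *
from bench import optics,monitor
o=monitor.get_obs();print(o["tcp_pos"],o["orientation"],o["contact_force"])
p,d=optics.grab_frame("scene");cv2.imwrite("pics/s1.png",cv2.resize(p[210:330,150:310,::-1],(800,600),interpolation=cv2.INTER_CUBIC))
E
```

```text
clock: 7.75
tcp_pos: [0.5218, -0.1973, 0.0546]
orientation: [-3.14, -0.083, 0.002]
contact_force: [0.2, -0.1, -5.3]
grip_width: 0.0536
gripper_force: 44.5
clock: 8.15
tcp_pos: [0.5229, -0.1978, 0.0567]
orientation: [3.14, 0.083, 0.002]
contact_force: [-0.5, 0.4, -5.6]
grip_width: 0.0535
gripper_force: 44.5
[ 0.52286464 -0.19779647  0.05665024] [3.13995404e+00 8.27136242e-02 2.45033934e-03] [-0.53254792  0.44220383 -5.56318481]
```

View pics/s1.png

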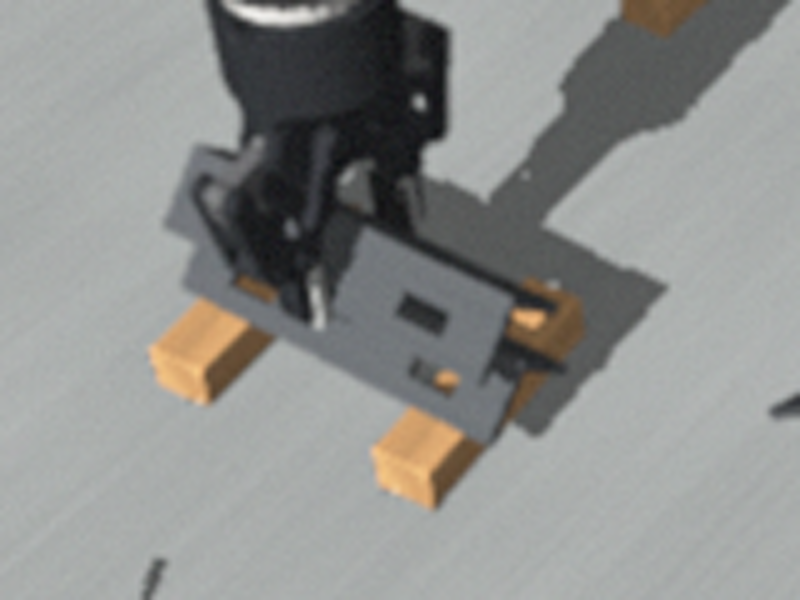

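The crop shows the held rail directly above the bottom one, parallel and ends in line, with its far end at (510,300) over (490,440). I'm lowering gently.

```bash
python3 -m crank '[[[0,-0.14,0.8],[0,0,0]],[[0,0,0.8],[0,0,0]],[[0,0,0.5],[0,0,0]],[[0,0,0.3],[0,0,0]],[[0,0,0.2],[0,0,0]]]'; python3 -m crank '[[[0,0,0],[0,0,0]],[[0,0,0],[0,0,0]],[[0,0,0],[0,0,0]],[[0,0,0.1],[0,0,0]],[[0,0,0.1],[0,0,0]]]';  python3 -m crank '[[[0,0,0.1],[0,0,0]],[[0,0,0],[0,0,0]],[[0,0,0],[0,0,0]]]'
```

```text
clock: 8.7
tcp_pos: [0.5219, -0.1961, 0.0292]
orientation: [-3.14, -0.083, 0.001]
contact_force: [0.0, -0.6, -4.7]
grip_width: 0.0532
gripper_force: 44.5
clock: 9.2
tcp_pos: [0.5223, -0.1962, 0.0279]
orientation: [3.14, 0.083, 0.001]
contact_force: [-0.3, 0.7, -5.1]
grip_width: 0.0537
gripper_force: 44.5
clock: 9.5
tcp_pos: [0.5221, -0.1961, 0.0267]
orientation: [-3.14, -0.083, 0.0]
contact_force: [-0.8, -0.9, -4.7]
grip_width: 0.0536
gripper_force: 44.5
```

```bash
python3 -m crank '[[[0,0,0.1],[0,0,0]],[[0,0,0.1],[0,0,0]],[[0,0,0],[0,0,0]],[[0,0,0],[0,0,0]]]'; python3 -m crank '[[[0,0,0.1],[0,0,0]],[[0,0,0],[0,0,0]],[[0,0,0],[0,0,0]]]'
```

```text
clock: 9.9
tcp_pos: [0.5224, -0.1964, 0.0254]
orientation: [3.14, 0.083, 0.001]
contact_force: [-2.1, -0.4, 4.5]
grip_width: 0.0534
gripper_force: 48.6
clock: 10.2
tcp_pos: [0.5225, -0.1965, 0.0251]
orientation: [3.14, 0.083, 0.001]
contact_force: [-5.1, 0.8, 12.3]
grip_width: 0.0533
gripper_force: 52.4
```

Light contact about 2 mm above the fully nested height, probably fingertips or an edge touching. Releasing here is only a 2 mm settle, so I'll open and check.

```bash
python3 -m crank '[[[0,0,-0.1],[0,0,0]],[[0,0,0],[0,0,0]]]'; python3 -m crank '[[[0,0,0],[0,0,0]],[[0,0,0],[0,0,0]],[[0,0,0],[0,0,0]],[[0,0,0],[0,0,0]]]' 8.5;  python3 -m crank '[[[0,0,-3],[0,0,0]],[[0,0,-4],[0,0,0]],[[0,0,-4],[0,0,0]],[[-2,0,-4],[0,0,0]],[[-1,0,-3],[0,0,0]]]';  python3 -m crank '[[[0,0,0],[0,0,0]],[[0,0,0],[0,0,0]],[[0,0,0],[0,0,0]]]'; python3 look.py w8
```

```text
clock: 10.4
tcp_pos: [0.5225, -0.1965, 0.0253]
orientation: [3.14, 0.083, 0.001]
contact_force: [-1.9, 0.0, 6.2]
grip_width: 0.0538
gripper_force: 49.6
clock: 10.8
tcp_pos: [0.5222, -0.1961, 0.0247]
orientation: [-3.14, -0.083, -0.0]
contact_force: [-0.6, -1.0, 0.7]
grip_width: 0.085
gripper_force: 0.0
clock: 11.3
tcp_pos: [0.4917, -0.198, 0.2071]
orientation: [3.14, 0.083, 0.002]
contact_force: [0.5, -0.5, 0.5]
grip_width: 0.085
gripper_force: 0.0
clock: 11.6
tcp_pos: [0.4917, -0.1974, 0.2036]
orientation: [-3.14, -0.083, 0.003]
contact_force: [-0.1, 0.4, 0.2]
grip_width: 0.0851
gripper_force: 0.0
11.6 [ 0.49173762 -0.19742372  0.20362567] [-3.13975819e+00 -8.33327374e-02  2.53796864e-03] [-0.09601268  0.39057639  0.21188363] 0.08508548875643124
tool x yaw deg 3.0407111089413466 z [-1.63483461e-03  6.84629448e-04 -9.99998429e-01]
[ 0.5253 -0.1953] [0.057  0.1801] 3.02 [0.0355 0.0506 0.0635] [317.4, 165.0]
```

View pics/w8.png

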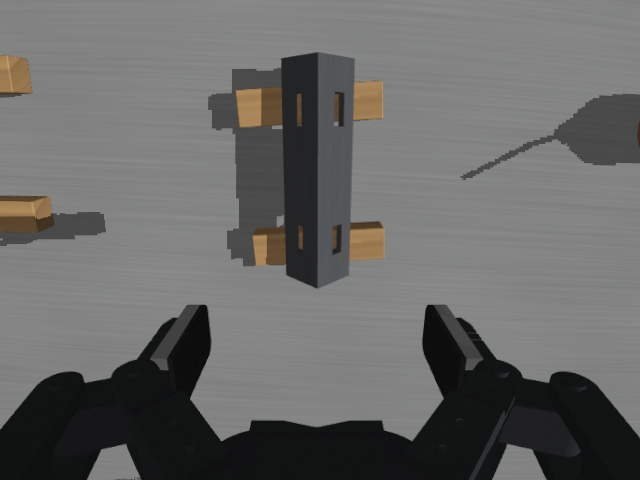

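The first rail is fully nested: (0.525, -0.195), yaw 3.0°, and the ridge at 63.5 mm is exactly 7 mm up. Now for the second rail.

```bash
python3 -m crank '[[[0,0,0],[0,0,0.055]],[[0.4,-4.4,0],[0,0,0]],[[0.4,-4.4,0],[0,0,0]],[[0.4,-4.4,0],[0,0,0]],[[0.4,-4.4,0],[0,0,0]]]'; python3 -m crank '[[[0.4,-4.4,0],[0,0,0]],[[0.4,-4.4,0],[0,0,0]],[[0.4,-4.4,0],[0,0,0]],[[0.4,-4.4,0],[0,0,0]],[[0.4,-4.4,0],[0,0,0]]]'; python3 -m crank '[[[0,-4.6,2],[0,0,0]],[[0,0,4],[0,0,0]],[[0,0,4],[0,0,0]],[[0,0,0],[0,0,0]],[[0,0,0],[0,0,0]]]';  python3 -m crank '[[[0,0,0],[0,0,0]],[[0,0,0],[0,0,0]]]'; python3 look.py w9
```

```text
clock: 12.15
tcp_pos: [0.5081, -0.0199, 0.2035]
orientation: [-3.141, 0.003, 0.003]
contact_force: [1.2, -0.7, -0.1]
grip_width: 0.085
gripper_force: 0.0
clock: 12.65
tcp_pos: [0.5285, 0.2, 0.2033]
orientation: [3.141, -0.003, -0.004]
contact_force: [1.0, -0.3, 0.3]
grip_width: 0.0849
gripper_force: 0.0
clock: 13.15
tcp_pos: [0.5285, 0.2438, 0.104]
orientation: [3.141, -0.003, -0.004]
contact_force: [0.8, 0.0, 0.7]
grip_width: 0.0852
gripper_force: 0.0
clock: 13.35
tcp_pos: [0.5305, 0.2445, 0.1069]
orientation: [-3.14, 0.005, -0.005]
contact_force: [0.0, -0.6, 0.8]
grip_width: 0.085
gripper_force: 0.0
13.35 [0.53054001 0.24447448 0.10694273] [-3.14004321  0.0045112  -0.00501178] [ 0.0022072 -0.644368   0.8134801] 0.08504824351575789
tool x yaw deg -0.164771191460407 z [ 0.00319437  0.00153762 -0.99999372]
[0.5287 0.2502] [0.0571 0.1806] 179.85 [0.0289 0.044  0.0564] [309.2, 237.5]
```

```bash
python3 -m crank '[[[-0.3,-0.45,0],[0,0,0]],[[0,0,3],[0,0,0]],[[0,0,2.5],[0,0,0]],[[0,0,2],[0,0,0]],[[0,0,0.9],[0,0,0]]]'; python3 -m crank '[[[0,0,0],[0,0,0]],[[0,0,0],[0,0,0]],[[0,0,0],[0,0,0]]]'; python3 look.py w10; python3 held.py w10
```

```text
clock: 13.9
tcp_pos: [0.5252, 0.2484, 0.0197]
orientation: [3.141, -0.003, -0.002]
contact_force: [0.4, -0.3, 0.2]
grip_width: 0.0848
gripper_force: 0.0
clock: 14.2
tcp_pos: [0.527, 0.2491, 0.0222]
orientation: [-3.14, 0.004, -0.003]
contact_force: [0.1, -0.4, -0.6]
grip_width: 0.0851
gripper_force: 0.0
14.2 [0.5270069  0.24912054 0.02216213] [-3.14049560e+00  3.55978477e-03 -3.08273031e-03] [ 0.0758956  -0.36639116 -0.57837084] 0.08506424950567096
tool x yaw deg -0.12995226913011926 z [ 0.00196445  0.0010913  -0.99999748]
[0.5466 0.2504] [0.057  0.1451] 179.8 [0.029  0.0445 0.0565] [316.2, 239.4]
[0.5287 0.3059] [0.028  0.0379] 89.45 [0.0398 0.0818 0.0899] [138.2, 378.7]
[0.5285 0.1946] [0.0273 0.0392] 89.58 [0.0397 0.082  0.0899] [495.4, 379.5]
w10 ridge z at x=0,slope: [-0.03494321 -0.00641952] y [-0.00100651 -0.00063317] xmax 0.09187048009066999
  leg slope dz/d|y| 1.2895473911957376
  leg slope dz/d|y| 1.1834681301657128
```

```bash
python3 -m crank '[[[0,0,0.3],[0,0,0]],[[0,0,0],[0,0,0]],[[0,0,0],[0,0,0]]]'; python3 -m crank '[[[0,0,0],[0,0,0]],[[0,0,0],[0,0,0]],[[0,0,0],[0,0,0]],[[0,0,0],[0,0,0]],[[0,0,0],[0,0,0]]]' 5 40;  python3 -m crank '[[[0,0,-0.5],[0,0,0]],[[0,0,-0.5],[0,0,0]],[[0,0,-1],[0,0,0]],[[0,0,0],[0,0,0]],[[0,0,0],[0,0,0]]]'; python3 look.py w11; python3 held.py w11
```

```text
clock: 14.55
tcp_pos: [0.5262, 0.2485, 0.018]
orientation: [3.142, -0.004, 0.0]
contact_force: [0.2, 0.3, 0.5]
grip_width: 0.0849
gripper_force: 0.0
clock: 15.05
tcp_pos: [0.5263, 0.2486, 0.0185]
orientation: [3.142, -0.004, 0.001]
contact_force: [-2.1, -0.5, 6.0]
grip_width: 0.0537
gripper_force: 40.8
clock: 15.55
tcp_pos: [0.5264, 0.2486, 0.0382]
orientation: [-3.141, 0.004, -0.001]
contact_force: [-1.1, 0.2, -5.3]
grip_width: 0.0534
gripper_force: 43.2
15.55 [0.52635125 0.24857386 0.03820873] [-3.14130951e+00  3.64585458e-03 -9.39379666e-04] [-1.1401123   0.18433593 -5.31342002] 0.05339987635655138
tool x yaw deg -0.1330015775504881 z [ 5.98406708e-04  2.80195935e-04 -9.99999782e-01]
[0.5481 0.2494] [0.0994 0.1426] 179.81 [0.0486 0.0649 0.0883] [316.2, 249.9]
w11 ridge z at x=0,slope: [-0.03882691 -0.00111631] y [-0.00067658 -0.00874369] xmax 0.09271653537039547
  leg slope dz/d|y| 1.3775670247139509
  leg slope dz/d|y| 1.3574886488433624
```

```bash
python3 -m crank '[[[0,0,-2.5],[0,0,0]],[[0,0,-3],[0,0,0]],[[0,1,-2],[0,0,0]],[[-0.3,2,-1],[0,0,0]],[[0,3,0],[0,0,0]]]'; python3 -m crank '[[[0,4,0],[0,0,0]],[[0,4,0],[0,0,0]],[[0,4,0],[0,0,0]],[[0,4,0],[0,0,0]],[[0,4,0],[0,0,0]]]';python3 -m crank '[[[0,4,0],[0,0,0]],[[0,4,0],[0,0,0]],[[0,4,0],[0,0,0]],[[0,3,0],[0,0,0]],[[0,2,0],[0,0,0]]]'; python3 -m crank '[[[0,1.5,0],[0,0,-0.055]],[[0,0,0],[0,0,0]],[[0,0,0],[0,0,0]],[[0,0,0],[0,0,0]],[[0,0,0],[0,0,0]]]'; python3 look.py w12;python3 held.py w12
```

```text
clock: 16.1
tcp_pos: [0.5233, 0.1905, 0.1245]
orientation: [-3.139, -0.002, -0.004]
contact_force: [0.1, -0.1, -5.5]
grip_width: 0.0538
gripper_force: 44.5
clock: 16.6
tcp_pos: [0.522, -0.0131, 0.1226]
orientation: [3.142, -0.003, -0.001]
contact_force: [0.8, -0.3, -5.3]
grip_width: 0.0533
gripper_force: 44.5
clock: 17.1
tcp_pos: [0.5212, -0.1847, 0.1224]
orientation: [3.141, -0.009, -0.002]
contact_force: [0.3, -0.1, -4.8]
grip_width: 0.0534
gripper_force: 44.5
clock: 17.6
tcp_pos: [0.5223, -0.1951, 0.1228]
orientation: [-3.14, -0.085, 0.0]
contact_force: [0.5, -0.9, -3.9]
grip_width: 0.0537
gripper_force: 44.5
17.6 [ 0.52231094 -0.19509577  0.1228477 ] [-3.13992385e+00 -8.52164876e-02  1.16913843e-04] [ 0.45005742 -0.9188045  -3.9410863 ] 0.05373277111246114
tool x yaw deg 3.10921441365271 z [-8.83221618e-05  5.10431640e-04 -9.99999866e-01]
w12 ridge z at x=0,slope: [-0.03890599  0.00031449] y [-0.00127435  0.00072778] xmax 0.09277804108231448
  leg slope dz/d|y| 1.1289433701417844
  leg slope dz/d|y| 1.0835949963036784
```

```bash
python3 -m crank '[[[0,0,1],[0,0,0]],[[0,0,2],[0,0,0]],[[0,0,2],[0,0,0]],[[0,0,1.5],[0,0,0]],[[0,0,0.5],[0,0,0]]]'; python3 -m crank '[[[0,0,0],[0,0,0]],[[0,0,0],[0,0,0]],[[0,0,0],[0,0,0]],[[0,0,0],[0,0,0]]]'
```

```text
clock: 18.15
tcp_pos: [0.5209, -0.1958, 0.0508]
orientation: [-3.139, -0.084, 0.005]
contact_force: [-0.7, 0.4, -4.8]
grip_width: 0.0536
gripper_force: 44.5
clock: 18.55
tcp_pos: [0.5227, -0.1967, 0.0536]
orientation: [3.14, 0.083, 0.002]
contact_force: [0.3, 0.6, -5.4]
grip_width: 0.0534
gripper_force: 44.5
```

Position (0.5227, -0.1967) is on target, with 21 mm left to go.

```bash
python3 -m crank '[[[0,0,0.5],[0,0,0]],[[0,0,0.5],[0,0,0]],[[0,0,0.3],[0,0,0]],[[0,0,0.2],[0,0,0]],[[0,0,0.1],[0,0,0]]]'; python3 -m crank '[[[0,0,0],[0,0,0]],[[0,0,0],[0,0,0]],[[0,0,0],[0,0,0]],[[0,0,0.1],[0,0,0]],[[0,0,0],[0,0,0]]]'; python3 -m crank '[[[0,0,0],[0,0,0]]]'
```

```text
clock: 19.05
tcp_pos: [0.522, -0.1964, 0.0365]
orientation: [-3.14, -0.083, 0.001]
contact_force: [-0.4, 0.2, -5.7]
grip_width: 0.0533
gripper_force: 44.5
clock: 19.55
tcp_pos: [0.5221, -0.1965, 0.0358]
orientation: [3.14, 0.083, 0.0]
contact_force: [0.3, 0.1, -5.2]
grip_width: 0.0534
gripper_force: 44.5
clock: 19.65
tcp_pos: [0.5221, -0.1965, 0.0359]
orientation: [3.14, 0.083, -0.0]
contact_force: [-0.4, -0.1, -5.1]
grip_width: 0.0534
gripper_force: 44.5
```

```bash
python3 -m crank '[[[0,0,0.1],[0,0,0]],[[0,0,0.1],[0,0,0]],[[0,0,0],[0,0,0]],[[0,0,0],[0,0,0]]]'; python3 -m crank '[[[0,0,0.1],[0,0,0]],[[0,0,0],[0,0,0]],[[0,0,0],[0,0,0]]]'
```

```text
clock: 20.05
tcp_pos: [0.5222, -0.1964, 0.0338]
orientation: [-3.14, -0.083, 0.0]
contact_force: [-0.8, 0.3, -5.0]
grip_width: 0.0535
gripper_force: 44.5
clock: 20.35
tcp_pos: [0.5223, -0.1965, 0.033]
orientation: [3.14, 0.083, 0.001]
contact_force: [-0.6, -0.8, -3.3]
grip_width: 0.0532
gripper_force: 44.7
```

Nearly seated (expected height 0.0325). One more small step, then release.

```bash
python3 -m crank '[[[0,0,0.06],[0,0,0]],[[0,0,0],[0,0,0]],[[0,0,0],[0,0,0]]]'; python3 -m crank '[[[0,0,0],[0,0,0]],[[0,0,0],[0,0,0]],[[0,0,0],[0,0,0]],[[0,0,0],[0,0,0]]]' 8.5;  python3 -m crank '[[[0,0,-3],[0,0,0]],[[0,0,-4],[0,0,0]],[[0,0,-4],[0,0,0]],[[-2,0,-4],[0,0,0]],[[-1,0,-3],[0,0,0]]]';  python3 -m crank '[[[0,0,0],[0,0,0]],[[0,0,0],[0,0,0]],[[0,0,0],[0,0,0]]]'; python3 look.py w13
python3 - <<'E'
from h import *
from bench import optics
p,d=optics.grab_frame("scene");a=cv2.resize(p[210:330,150:310,::-1],(800,600),interpolation=cv2.INTER_CUBIC);cv2.imwrite("pics/s2.png",a)
E
```

```text
clock: 20.65
tcp_pos: [0.5223, -0.1965, 0.0327]
orientation: [3.14, 0.083, 0.001]
contact_force: [-1.8, 0.2, 4.1]
grip_width: 0.0537
gripper_force: 46.2
clock: 21.05
tcp_pos: [0.5224, -0.1965, 0.0323]
orientation: [3.14, 0.083, 0.001]
contact_force: [0.6, -0.2, -1.0]
grip_width: 0.0848
gripper_force: 0.0
clock: 21.55
tcp_pos: [0.4918, -0.1982, 0.2147]
orientation: [3.14, 0.083, 0.002]
contact_force: [0.7, 0.4, -0.1]
grip_width: 0.0852
gripper_force: 0.0
clock: 21.85
tcp_pos: [0.4918, -0.1978, 0.2111]
orientation: [-3.14, -0.083, 0.002]
contact_force: [0.4, -0.1, -1.0]
grip_width: 0.0849
gripper_force: 0.0
21.85 [ 0.49176051 -0.19779008  0.21112801] [-3.13978885e+00 -8.32836879e-02  2.49401013e-03] [ 0.43014695 -0.12622596 -0.95046189] 0.0848659189030906
tool x yaw deg 3.0388905890994433 z [-1.60605000e-03  6.56087414e-04 -9.99998495e-01]
[ 0.5255 -0.1953] [0.0571 0.1802] 3.05 [0.0423 0.0576 0.0705] [316.9, 164.6]
```

View pics/s2.png

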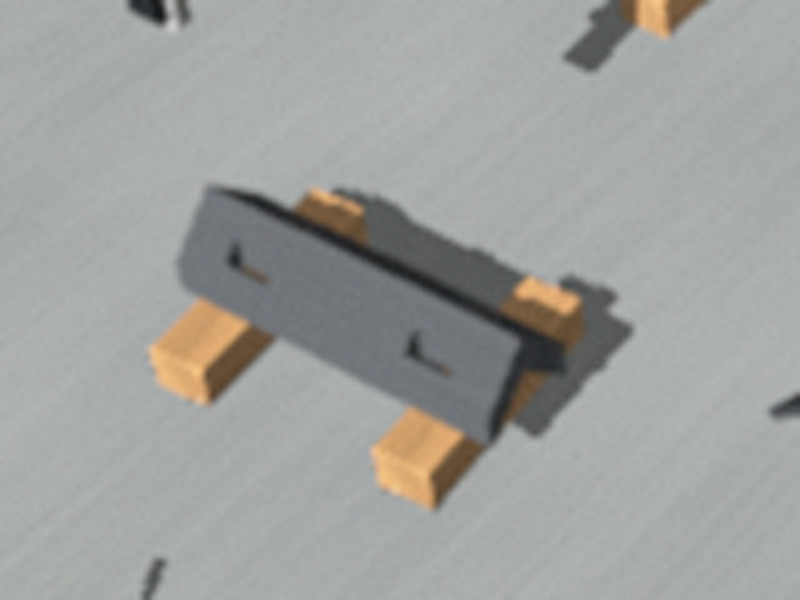

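The crop shows one tight stack with flush ends, at (190,230) and (500,400). The ridge is at 70.5 mm, 14 mm above where the bottom rail's ridge started, with centre and yaw unchanged. Handing in.

```bash
python3 -c "
from bench import r
print(r.hand_in())"
```

```text
the job is handed in; nothing more can be done
None
```

Both rails are nested over the bottom one with their ends flush, released and at rest. The robot was clear of the stack when I handed in at about 22 s of the 58 s allowed; no verdict came back.

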